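Swing the clamp lamp over the empty planter and press its button

TASK

Swing the lamp that is clamped to the cart's rim round until its head hangs over the middle of the empty planter pot, gently pushing its arm sideways with a fingertip and never gripping the arm. Then press the button on top of the lamp head fully down, let it come up again and move clear. Leave the planter, the small boxes, the clear block and the tape gun where they stand.

Things in the scene. Friction and masses are not known exactly. Their poses are not given: they have to be found in the camera images.
- lamp_swing (a joint): swing of the lamp's arm about its vertical swivel axis, rad, limits -1.6 to 1.6. 0: the arm points from the swivel straight towards the robot (-x); it grows counter-clockwise seen from above, so at +1.57 the arm points to -y. A friction swivel (0.15 N m, so about 1.3 N pushed 115 mm from the axis) that stays where it is left and hardly coasts
- lamp_pivot (a point): point on the vertical swivel axis at the height of the arm's centre line, 260 mm above the cart top. The chrome post below it is 18 mm thick, the swivel hub 28 mm thick and reaches 20 mm above and below this point. The post stands on a chrome screw clamp that grips the far rim of the cart; clamp and post do not move
- bar_middle (a point): middle of the arm, on its centre line, 95 mm out from the swivel axis. The arm is a level round chrome bar, 16 mm thick, bare from 14 to 173 mm from the swivel axis; the place to push. This point's x axis runs outward along the bar to the lamp head, z up
- lamp_center (a point): centre of the lamp head at the height of the arm's centre line, 220 mm from the swivel axis. The head is a round aluminium puck 94 mm across, from 28 mm below to 8 mm above this point, with a round black button in the middle of its top
- lamp_button (a joint): travel of the button, m: 0 up, 0.005 fully down. A spring returns it; it starts to move at 1.2 N and is fully down at 4.2 N
- button_top (a point): centre of the button's top face: 28 mm across, 7 mm proud of the lamp head, 275 mm above the cart top when up; pressed straight down
- planter_mouth (a point): centre of the planter's open mouth, 120 mm above the cart top. White ceramic pot, empty, 132 mm across at the rim and 88 mm at the foot, about 0.7 kg, standing loose to one side of the lamp, its mouth's centre 195 to 245 mm from the swivel axis so that the lamp can be swung over it
- planter: the same pot; origin at the centre of its underside, z up
- small_box0: lowest of a loose stack of three: closed grey plastic box with a white lid, 104 x 79 x 35 mm; origin at the centre of its underside, z up
- small_box1: middle one of the stack: closed grey plastic box with a white lid, 104 x 79 x 35 mm; origin at the centre of its underside, z up
- small_box2: top one of the stack, its top 105 mm above the cart: closed grey plastic box with a white lid, 104 x 79 x 35 mm; origin at the centre of its underside, z up
- acrylic_block: loose clear acrylic block, 70 x 50 x 30 mm; origin at the centre of its underside, x along its length
- tape_gun: loose yellow tape gun body without tape, about 200 x 50 mm and 100 mm high; origin at the middle of its underside, x along its length from grip to nose

How it is judged (in metres and radians):
On the way, in this order (a step that is already met when the one before it is completed fails the run):
1. a finger pushes on the lamp's arm (contact force between the fingers and lamp_swing_c1 above 0.3 N).
2. the lamp head hangs still over the middle of the planter (within 35 mm) (horizontal distance between lamp_center and planter_mouth below 0.035 m and velocity of joint lamp_swing between -0.05 and 0.05 rad/s), for 0.3 s.
3. the lamp's button is pressed down (more than 3.5 mm of 5 mm) with the lamp over the planter (horizontal distance between lamp_center and planter_mouth below 0.035 m and value of joint lamp_button above 0.0035 m).
At the end, for the whole second after the job is handed in: the centre of the lamp head is within 35 mm, seen from above, of the centre of the planter's mouth and at rest, the button has been pressed and is up again, and planter, boxes, block and tape gun are within 15 mm of where they stood (all of step 2 and value of joint lamp_button below 0.001 m and distance of each of planter, small_box0, small_box1, small_box2, acrylic_block, tape_gun from where it was at the start of the episode below 0.015 m and angle between planter's own z axis and vertical below 0.1 rad); the robot touches nothing.
It fails at once if the arm is gripped or shoved hard (fingers bear on it with more than 18 N in all) (contact force between the fingers and lamp_swing_c1 above 18 N).
It fails at once if the button is pressed while the lamp is still away from the planter (more than 50 mm) (value of joint lamp_button above 0.003 m and horizontal distance between lamp_center and planter_mouth above 0.05 m).
It fails at once if the planter is moved or lifted by more than 15 mm (distance of planter from where it was at the start of the episode above 0.015 m).
It fails at once if a small box, the acrylic block or the tape gun is moved or lifted by more than 15 mm (distance of any of small_box0, small_box1, small_box2, acrylic_block, tape_gun from where it was at the start of the episode above 0.015 m).
It also fails if it takes over 51 s, if anything falls off the work surface, if the arm or the gripper's body presses on something with over 40 N, if the wrist force passes 120 N, or if a joint passes its speed limit or range.

ROBOT

A 7-joint arm with a two-finger parallel gripper is mounted at the origin on the work surface. World frame = base frame: x ahead of the robot, y to its left, z up, the work surface at z = 0. Lengths are in mm, angles in rad, forces in N, time in s.
With the tool pointing down it reaches from about 400 to 850 mm from the base axis. Payload 4.5 kg.
Tool frame: the origin (TCP) lies at the very end of the fingers, on their centre line; the grasp point (between the pads) lies 19 mm behind it; z points along the fingers, y is the direction in which the jaws open and shut (so a half turn about z gives the same grasp; the last joint's range is limited). The gripper opens to 85 mm and grips with 20 to 120 N. Pads are 22 mm wide; open, the fingers measure 114 mm over their backs; the gripper's body (76 mm by 85 mm) begins 54 mm behind the grasp point. The pads swing forward as they close: fully open they stand 13 mm farther back than shut.
Start: joints at [-1.095, 0.689, -0.195, 1.565, 0.157, 0.902, -0.215], TCP at [267.215, 565.025, 207.217] pointing down, gripper open.
Joint ranges: [-3.01, 3.01], [-0.46, 2.08], [-1.47, 1.51], [0.13, 2.56], [-1, 4.14], [0.04, 2.09], [-2.66, 2.66]. Speed limits (rad/s): [2.57, 2.57, 3.14, 3.14, 3.14, 3.14, 3.14].

INTERFACE

Orientations are given as a rotation vector (axis times angle).
In Python, from plant import bot gives the robot as it stands. The module is installed in compiled form; this text tells all that it offers.
- The arm moves only by the tool arm_command, never from a script. Its argument "deltas" is a list that holds one entry, the list of rows, each a list of 7 numbers: the shift along the world's x, y, z in cm, then the turn, a rotation vector about the world's x, y, z in rad, then the finger opening in cm, from 0 to 8.54. A call has 1 to 10 rows; each row is the pose to reach, as a shift and turn from the pose commanded when the call began; what a row does not reach only later rows make up. A row lasts 1/12 s, in which the tool goes at most 41.7 mm and 7.16 degrees, less where a joint would pass 70% of its speed; a pose out of reach is approached as far as the arm can. A call with a gripper value outside its range is refused whole. The fingers move at their own pace and stop on an object; "squeeze" is the grip in N (left out, the last holds). Time passes only in rows, so rows that repeat a pose let the fingers close. It gives the time, the measured TCP pose, the force and the opening at its end, in the units of the state.
- bot.state(): the state, without advancing time (a new reading comes with each control period).
- bot.read_camera(name): name is "side" or "top"; returns a dict with "image" (480x640x3 uint8, red, green, blue), "range_z" (480x640 float32, mm along the optical axis (not along the pixel's ray), 0 where there is no reading), "vertical_fov" (degrees; the focal length in pixels is half the picture's height over the tangent of half this angle, whatever the lens; pixels are square), "cx", "cy" (the principal point, pixels), "k1" (the pictures are not rectified: a ray, as slopes to the right and down, at radius r is drawn at 1 + k1 r^2 times it, then the intrinsics apply), "R" (3x3) and "t" (3): a world point X has camera coordinates R X + t. Camera axes: x right, y down, z forward; pixel columns grow to the right and rows downward; lengths in mm; the calibration is good to about 2 mm. A picture is of the moment at which its call begins.
- bot.close_job(): hands the job in, once; it reports no verdict.
The state is a dict: "t": time; "joint_pos": joint angles; "joint_vel": joint speeds; "effort": joint torques, N m; "ee_pos": TCP position; "eef_rot": TCP orientation; "wrist_force": force on the tool from outside, world axes, zero at the start; "ft_torque": the same for the moment, N m; "finger_gap": finger opening in mm.
Only numpy, scipy, OpenCV 4.12 (cv2) and the standard library are available. Lean on these libraries where they do the work, as an engineer would, in place of code of your own. Each camera call takes 0.05 s, during which the arm holds its last target.

## Working session

There is one attempt and no reset: what is moved stays moved. The work goes in short steps, Python scripts to look and compute and a tool call to move; the robot and the scene stay as the last step left them, time stands still between calls to the robot, and variables do not carry over. Pictures are saved under pics/ and viewed, and the job is handed in when it is done.

Besides the shell and the picture viewer there is one more tool, called after "Emit:" as name(argument=value, ...), one argument or row to a line, values as JSON. arm_command: Moves the arm, as the interface text tells. Its arguments: {"type":"object","properties":{"deltas":{"type":"array"},"squeeze":{"type":"number"}},"required":["deltas"]}

```bash
mkdir -p pics; cat > h.py <<'E'
import numpy as np, cv2, pickle
from plant import bot
def grab(name):
    c=bot.read_camera(name); 
    return c
def save(c,fn): cv2.imwrite('pics/'+fn,c['image'][:,:,::-1])
def K(c):
    f=240/np.tan(np.radians(c['vertical_fov'])/2); return f
def ray(c,u,v):
    f=K(c); d=np.array([(u-c['cx'])/f,(v-c['cy'])/f]); p=d.copy()
    for _ in range(30): p=d/(1+c['k1']*(p@p))
    R=np.array(c['R']); t=np.array(c['t'])
    return -R.T@t, R.T@np.array([p[0],p[1],1.0])
def onz(c,u,v,z):
    o,d=ray(c,u,v); return o+d*(z-o[2])/d[2]
def dep(c,u,v):
    o,d=ray(c,u,v); return o+d*float(c['range_z'][int(v),int(u)])
def proj(c,X):
    f=K(c); x=np.array(c['R'])@np.array(X)+np.array(c['t']); p=x[:2]/x[2]; p=p*(1+c['k1']*(p@p)); return p*f+[c['cx'],c['cy']]
E
python3 - <<'E'
from h import *
for n in('side','top'):
    c=grab(n); save(c,n+'0.png'); pickle.dump(c,open(n+'0.pkl','wb'))
    print(n,c['vertical_fov'],c['k1'],c['cx'],c['cy'],(-np.array(c['R']).T@c['t']).round())
print(bot.state())
E
```

```text
side 46.362905637242214 -0.1381077288600276 323.21307635740794 242.27607440203226 [ 366. -975.  761.]
top 54.78089450412508 -0.07963245082941782 318.19448920483944 240.62736346504767 [ 457.  -64. 1197.]
{'t': 0.1, 'joint_pos': array([-1.09517813,  0.68990246, -0.19453553,  1.56625073,  0.15727832,
        0.90251873, -0.21509032]), 'joint_vel': array([-0.00037831, -0.00315538, -0.00026177, -0.00280804, -0.00047423,
       -0.00092744,  0.00011349]), 'effort': array([-4.20767436e-03, -5.40602875e+01, -1.27156254e+00, -1.58987671e+01,
        9.43998137e-03,  4.26097671e-03, -4.21345092e-06]), 'ee_pos': array([266.99913326, 564.39463213, 206.4603632 ]), 'eef_rot': array([-6.88184144e-01, -3.06501063e+00,  2.61924945e-03]), 'wrist_force': array([ 0.08567766, -0.64603857, -0.00715026]), 'ft_torque': array([-0.06711435,  0.03203812,  0.02895329]), 'finger_gap': 85.21477515673192}
```

View pics/side0.png

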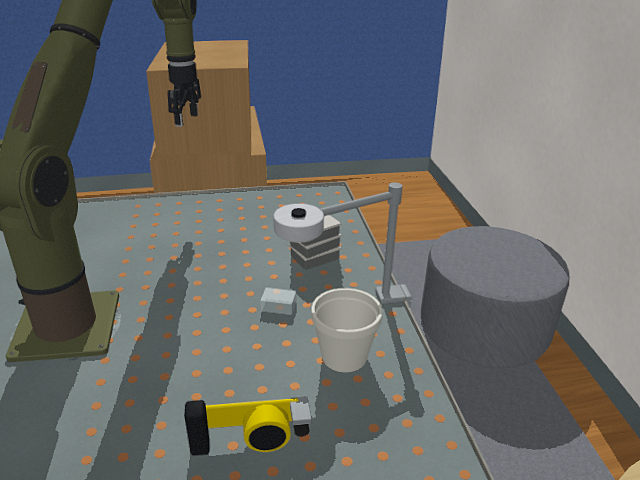

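View pics/top0.png

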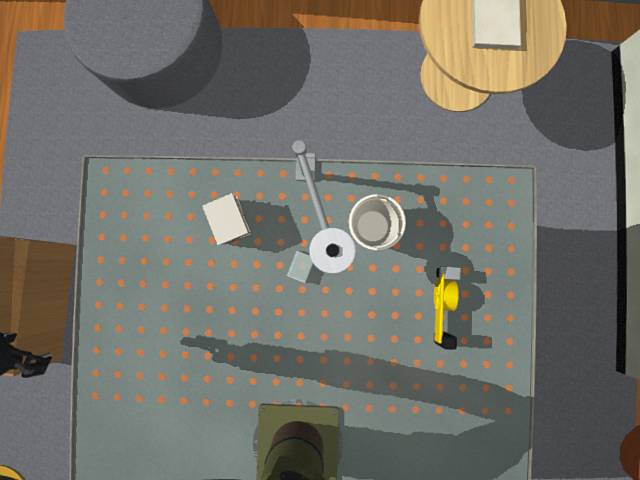

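The top view shows the hub at about (299,147), the head and button at (333,250), the planter mouth at (377,221), the box stack at (226,218), the block at (302,267) and the tape gun at (447,305). The side view shows the button at (299,213), the hub at (395,187) and the planter rim at (347,312). Next I'll measure them.

```bash
python3 - <<'E'
from h import *
T=pickle.load(open('top0.pkl','rb'));S=pickle.load(open('side0.pkl','rb'))
def blob(c,lo,hi,roi):
    x0,y0,x1,y1=roi; im=c['image'][y0:y1,x0:x1]; m=cv2.inRange(im,lo,hi)
    n,l,s,ce=cv2.connectedComponentsWithStats(m); i=1+np.argmax(s[1:,4]); 
    return ce[i]+[x0,y0], s[i], (l==i).astype(np.uint8)
def tri(u,v):
    o1,d1=ray(T,*u);o2,d2=ray(S,*v)
    A=np.c_[d1,-d2];k=np.linalg.lstsq(A,o2-o1,rcond=None)[0]
    p,q=o1+d1*k[0],o2+d2*k[1]; return (p+q)/2,np.linalg.norm(p-q)
bt=blob(T,(0,0,0),(60,60,60),(310,228,356,274)); bs=blob(S,(0,0,0),(60,60,60),(280,203,318,228))
print(bt[:2],bs[:2]); print('button',tri(bt[0],bs[0]))
# depth-based checks
def cloud(c):
    f=K(c); vv,uu=np.mgrid[0:480,0:640]; 
    p=cv2.undistortPoints(np.stack([uu,vv],-1).reshape(-1,1,2).astype(np.float64),np.array([[f,0,c['cx']],[0,f,c['cy']],[0,0,1]]),np.array([c['k1'],0,0,0,0])).reshape(480,640,2)
    z=c['range_z'].astype(float); X=np.dstack([p*z[...,None],z]); 
    W=(X-np.array(c['t']))@np.array(c['R']); W[z==0]=np.nan; return W
W=cloud(T); 
for n,u,v in [('hub',299,147),('head',345,262),('butt',333,250),('bar',316,200),('rimL',350,221),('box',226,218),('block',302,267),('table',150,300),('tape',440,310)]: print(n,W[v,u].round(1))
def circ(m,n):
    P=W[m]; 
    A=np.c_[2*P[:,:2],np.ones(len(P))];
    (c,r),_=None,None
z=W[...,2]; x=W[...,0]; y=W[...,1]
m=(z>112)&(z<130)
mm=np.zeros((480,640),np.uint8); mm[185:255,340:412]=m[185:255,340:412]
pts=np.argwhere(mm)[:,::-1].astype(np.float32)
P=np.array([onz(T,u,v,120)[:2] for u,v in pts],np.float32)
print('planter',len(P),cv2.minEnclosingCircle(P), np.nanmedian(z[mm>0]))
m=(z>215)&(z<300)
mm=np.zeros((480,640),np.uint8); mm[138:280,285:362]=m[138:280,285:362]
hd=mm.copy(); hd[:226]=0
pts=np.argwhere(hd)[:,::-1]; P=np.array([onz(T,u,v,268)[:2] for u,v in pts],np.float32); print('head',cv2.minEnclosingCircle(P),P.mean(0))
hb=mm.copy(); hb[155:]=0
pts=np.argwhere(hb)[:,::-1]; P=np.array([onz(T,u,v,280)[:2] for u,v in pts],np.float32); print('hub',cv2.minEnclosingCircle(P),P.mean(0),len(P))
# bar
br=mm.copy(); br[:165]=0; br[222:]=0
pts=np.argwhere(br)[:,::-1]; P=np.array([onz(T,u,v,262)[:2] for u,v in pts],np.float32); l=cv2.fitLine(P,2,0,.01,.01).ravel();print('bar',l)
# boxes etc
for n,roi,lo,hi in [('box',(195,185,260,250),95,120),('block',(280,245,330,290),15,60),('tape',(425,260,470,355),15,130)]:
    a=np.zeros((480,640),np.uint8);x0,y0,x1,y1=roi; a[y0:y1,x0:x1]=((z>lo)&(z<hi))[y0:y1,x0:x1]
    Q=W[a>0]; print(n,cv2.minAreaRect(Q[:,:2].astype(np.float32)),np.nanmax(Q[:,2]),Q.min(0).round(),Q.max(0).round())
# side hub top
hs=blob(S,(110,110,110),(255,255,255),(385,178,406,195)); print(hs[:2])
E
```

```text
(array([332.24369748, 249.94957983]), array([ 17,  16,  12,  13, 119], dtype=int32)) (array([298.13084112, 212.77570093]), array([ 12,   5,  13,  10, 107], dtype=int32))
button (array([491.7620277 , -73.3312079 , 272.16687721]), np.float64(3.174091922461766))
hub [6.956e+02 1.000e-01 2.778e+02]
head [467.  -99.6 263.9]
butt [490.1 -74.7 271.9]
bar [590.5 -37.3 265.7]
rimL [ 564.4 -114.   119.6]
box [564.5 180.8 104. ]
block [453.5  -0.7  30.7]
table [ 3.537e+02  3.969e+02 -1.000e-01]
tape [ 360.4 -338.9   76.2]
planter 441 ((564.9401245117188, -176.8862762451172), 65.55139923095703) 117.62352543845613
head ((492.8313903808594, -70.84868621826172), 49.94489669799805) [490.7933  -73.41596]
hub ((692.0011596679688, -0.1871330738067627), 16.62197494506836) [693.48254     -0.77054006] 174
bar [ 9.3961686e-01  3.4222823e-01  6.0537085e+02 -3.2353779e+01]
box ((563.4615478515625, 184.6880340576172), (105.3352279663086, 80.1871337890625), 24.2799129486084) 110.11253061498161 [502. 128.  96.] [626. 241. 110.]
block ((455.3946533203125, 2.829975128173828), (50.202266693115234, 70.01016998291016), 70.47993469238281) 36.53821920762512 [416. -25.  16.] [496.  36.  37.]
tape ((367.7023010253906, -361.0101623535156), (51.821006774902344, 195.41571044921875), 89.64656829833984) 104.3320414394653 [ 270. -388.   17.] [ 465. -336.  104.]
(array([395.11290323, 184.80645161]), array([ 3,  4, 15,  6, 62], dtype=int32))
```

Emit:
arm_command(
  deltas=[
    [[0.8,-1.2,0.3,0,0,-0.02,0],[2.4,-3.8,1.0,0,0,-0.05,0],[4.2,-6.8,1.8,0,0,-0.08,0],[6.0,-9.8,2.5,0,0,-0.12,0],[7.8,-12.8,3.3,0,0,-0.16,0],[9.6,-15.8,3.3,0,0,-0.2,0],[11.4,-18.8,3.3,0,0,-0.23,0],[13.2,-21.8,3.3,0,0,-0.26,0],[14.6,-24.0,3.3,0,0,-0.28,0],[15.4,-25.2,3.3,0,0,-0.3,0]],
  ],
  squeeze=20,
)

```text
t: 0.93
ee_pos: [423.5, 307.5, 240.3]
eef_rot: [1.15, 2.922, -0.004]
wrist_force: [-0.5, -0.1, -0.4]
finger_gap: -0.0
```

Emit:
arm_command(
  deltas=[
    [[0.8,-1.2,0,0,0,-0.02,0],[2.4,-3.8,0,0,0,-0.05,0],[4.2,-6.8,0,0,0,-0.08,0],[6.0,-9.8,0,0,0,-0.12,0],[7.8,-12.8,0,0,0,-0.15,0],[9.6,-15.8,0,0,0,-0.17,0],[11.4,-18.8,0,0,0,-0.19,0],[13.2,-21.8,0,0,0,-0.2,0],[14.6,-24.0,0,0,0,-0.2,0],[15.4,-25.2,0,0,0,-0.2,0]],
  ],
)

```text
t: 1.77
ee_pos: [576.8, 57.7, 240.1]
eef_rot: [1.43, 2.796, -0.001]
wrist_force: [-0.5, -0.0, -0.0]
finger_gap: 0.2
```

Emit:
arm_command(
  deltas=[
    [[0.3,-1.0,0,0,0,0,0],[0.6,-2.5,0,0,0,0,0],[1.0,-4.0,0,0,0,0,0],[1.3,-5.3,0,0,0,0,0],[1.5,-6.0,0,0,0,0,0],[1.5,-6.0,0,0,0,0,0]],
  ],
)

```text
t: 2.27
ee_pos: [590.3, -0.1, 240.2]
eef_rot: [1.427, 2.798, -0.001]
wrist_force: [0.0, 0.4, 0.1]
finger_gap: -0.0
```

```bash
python3 - <<'E'
from h import *
for n in('side','top'):
    c=grab(n); 
    im=c['image'][:,:,::-1]
    r=im[150:300,230:430] if n=='side' else im[130:290,230:430]
    cv2.imwrite(f'pics/{n}1.png',cv2.resize(r,None,fx=3.5,fy=3.5))
s=bot.state();print(s['ee_pos'],s['joint_pos'],s['wrist_force'])
p=np.array([697,1]);P=np.array([565,-177]);
for s in np.arange(.35,.96,.06):
    q=p-100*np.array([np.cos(s),np.sin(s)])+21*np.array([-np.sin(s),np.cos(s)]);print(round(s,2),q.round(1))
E
```

```text
[589.95589073   2.34420502 240.19203216] [-0.024224    0.60035322 -0.09761323  1.63798221  0.06836572  0.90676769
  0.48305996] [-0.6015739   1.4312236   0.21669527]
0.35 [595.9 -13.6]
0.41 [596.9 -19.6]
0.47 [598.3 -25.6]
0.53 [600.1 -31.4]
0.59 [602.2 -37.2]
0.65 [604.7 -42.8]
0.71 [607.5 -48.3]
0.77 [610.6 -53.5]
0.83 [614.  -58.6]
0.89 [617.7 -63.5]
0.95 [621.7 -68.1]
```

View pics/top1.png

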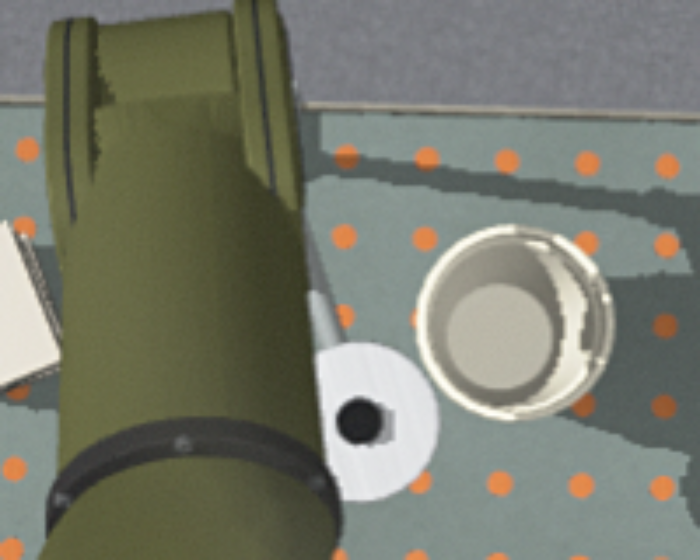

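View pics/side1.png

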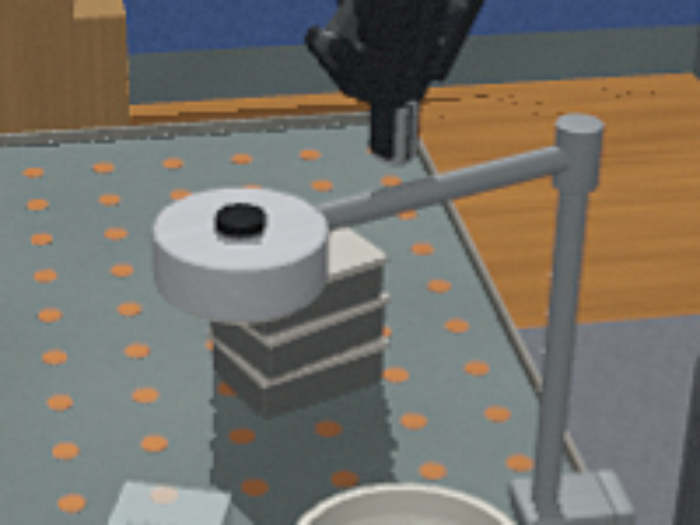

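The top view shows that the arm hides the fingers, with the head still at its start place. The side view shows the closed fingertips at full-picture (341,196), just behind the bar at about its height. Next is the push.

Emit:
arm_command(
  deltas=[
    [[0.3,-0.5,0,0,0,0,0],[0.5,-0.9,0,0,0,0,0],[0.55,-1.3,0,0,0,0,0],[0.6,-1.7,0,0,0,0,0],[0.7,-2.1,0,0,0,0,0],[0.8,-2.5,0,0,0,0,0],[0.9,-2.9,0,0,0,0,0],[1.05,-3.3,0,0,0,0,0],[1.2,-3.7,0,0,0,0,0],[1.2,-3.8,0,0,0,0,0]],
  ],
)

```text
t: 3.2
ee_pos: [602.8, -38.2, 240.4]
eef_rot: [1.426, 2.798, -0.0]
wrist_force: [0.8, 1.8, 1.1]
finger_gap: 0.1
```

```bash
cat > look.py <<'E'
import sys
from h import *
k=sys.argv[1]
c=grab('side'); S=c; save(c,f'side{k}.png')
x0,y0,x1,y1=[int(a) for a in sys.argv[2:6]] if len(sys.argv)>2 else (285,195,330,250)
im=c['image'][y0:y1,x0:x1]; m=cv2.inRange(im,(0,0,0),(60,60,60))
n,l,s,ce=cv2.connectedComponentsWithStats(m)
for i in range(1,n):
    if s[i,4]>30:
        u,v=ce[i]+[x0,y0]; X=onz(c,u,v,273.5); print(s[i],u,v,X.round(1)); 
        print(' swing',np.arctan2(1-X[1],697-X[0]),'r',np.hypot(1-X[1],697-X[0]),'dist planter',np.hypot(X[0]-565,X[1]+177))
st=bot.state();print(st['t'],st['ee_pos'].round(1),st['wrist_force'].round(2))
E
python3 look.py 2
```

```text
[ 19  22  15  10 116] 310.9051724137931 221.9310344827586 [ 510.7 -113.3  273.5]
 swing 0.550398219834472 r 218.60995923456105 dist planter 83.68948988411681
3.25 [602.6 -38.1 240.3] [0.23 0.66 1.21]
```

View pics/side2.png

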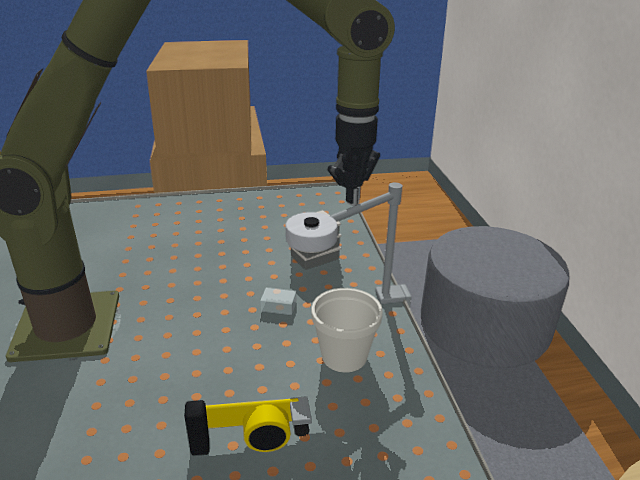

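The side view shows the button moved to (311,222), so the swing is about 0.55. The finger is pushing lightly and the pot is untouched. I'll keep going.

Emit:
arm_command(
  deltas=[
    [[0.2,-0.4,0,0,0,0,0],[0.4,-0.8,0,0,0,0,0],[0.6,-1.15,0,0,0,0,0],[0.8,-1.5,0,0,0,0,0],[1.0,-1.8,0,0,0,0,0],[1.25,-2.1,0,0,0,0,0],[1.5,-2.4,0,0,0,0,0],[1.7,-2.7,0,0,0,0,0],[1.8,-2.8,0,0,0,0,0],[1.8,-2.8,0,0,0,0,0]],
  ],
)

```text
t: 4.08
ee_pos: [620.6, -65.9, 240.2]
eef_rot: [1.426, 2.798, -0.001]
wrist_force: [-0.3, 0.9, 0.4]
finger_gap: -0.0
```

```bash
python3 look.py 3 290 200 360 260
```

```text
[ 45  31  16  10 133] 342.3383458646617 235.406015037594 [ 556.4 -167.9  273.5]
 swing 0.8767700935319737 r 219.78104091137413 dist planter 12.477628317373783
4.1333 [620.3 -65.9 240.1] [-0.33  0.38  1.16]
```

Emit:
arm_command(
  deltas=[
    [[0.15,-0.1,0,0,0,0,0],[0.3,-0.2,0,0,0,0,0],[0.4,-0.25,0,0,0,0,0],[0.4,-0.25,0,0,0,0,0],[0.4,-0.25,0,0,0,0,0],[0.0,0.1,0,0,0,0,0],[-1.0,0.8,0,0,0,0,0],[-2.5,2.0,0,0,0,0,0],[-4.0,3.2,0,0,0,0,0],[-4.8,4.0,0,0,0,0,0]],
  ],
)

```text
t: 4.97
ee_pos: [570.7, -23.2, 240.3]
eef_rot: [-1.423, -2.8, -0.001]
wrist_force: [-0.6, 0.4, 0.5]
finger_gap: 0.4
```

Emit:
arm_command(
  deltas=[
    [[-0.3,0.5,0.5,0,0,0,0],[-1.0,2.0,1.5,0,0,0,0],[-2.0,4.5,3.5,0,0,0,0],[-3.0,7.0,6.0,0,0,0,0],[-4.0,9.5,8.0,0,0,0,0],[-4.5,11.5,9.0,0,0,0,0],[-5.0,13.0,10.0,0,0,0,0],[-5.0,13.0,10.0,0,0,0,0]],
  ],
)

```text
t: 5.63
ee_pos: [522.9, 110.3, 343.0]
eef_rot: [1.415, 2.802, 0.01]
wrist_force: [0.1, 0.2, -0.1]
finger_gap: 0.1
```

```bash
python3 look.py 4 290 200 370 262; python3 - <<'E'
from h import *
c=grab('top'); save(c,'top4.png'); pickle.dump(c,open('top4.pkl','wb')); S=grab('side')
def b(c,x0,y0,x1,y1):
    m=cv2.inRange(c['image'][y0:y1,x0:x1],(0,0,0),(60,60,60));n,l,s,ce=cv2.connectedComponentsWithStats(m);i=1+np.argmax(s[1:,4]);print(s[i]);return ce[i]+[x0,y0]
u=b(c,350,185,410,255);v=b(S,290,200,370,262)
print(u,onz(c,*u,273.5))
o1,d1=ray(c,*u);o2,d2=ray(S,*v);k=np.linalg.lstsq(np.c_[d1,-d2],o2-o1,rcond=None)[0];print(o1+d1*k[0],o2+d2*k[1])
E
```

```text
[ 50  32  15  11 133] 347.0075187969925 236.77443609022555 [ 563.4 -173.6  273.5]
 swing 0.9176232461010142 r 219.88022820358614 dist planter 3.749619087018606
5.6833 [523.  107.3 341.7] [ 0.45 -0.77  0.93]
[ 27  26  12  12 116]
[ 50  32  15  11 132]
[382.42241379 216.27586207] [ 560.5614999  -171.43158986  273.5       ]
[ 560.70194201 -171.57721285  272.24453644] [ 563.76399922 -172.08651226  272.64614705]
```

View pics/top4.png

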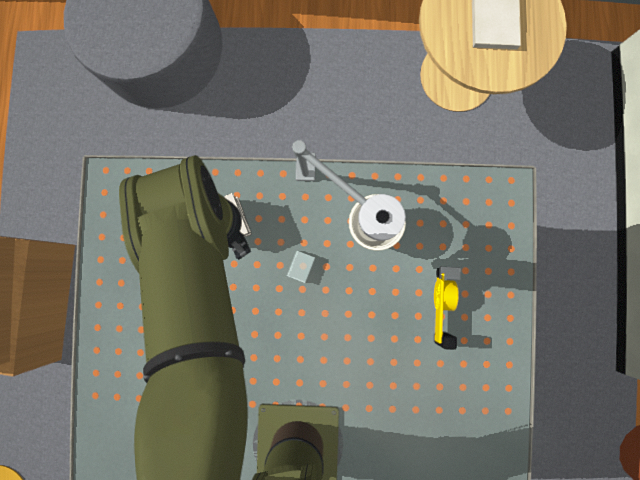

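The top view shows the head at (382,216), centred over the pot mouth at (377,221) once parallax is allowed for. The measured offset is about 4–6 mm. I'll move above the button.

Emit:
arm_command(
  deltas=[
    [[0.1,-1.0,0,0,0,0,0],[0.6,-4.0,0,0,0,0,0],[1.0,-7.2,0,0,0,0,0],[1.5,-10.4,0,0,0,0,0],[2.0,-13.6,0,0,0,0,0],[2.5,-16.8,0,0,0,0,0],[3.0,-20.0,0,0,0,0,0],[3.4,-23.2,0,0,0,0,0],[3.8,-26.4,0,0,0,0,0],[4.0,-27.7,0,0,0,0,0]],
  ],
)

```text
t: 6.62
ee_pos: [560.5, -180.9, 339.2]
eef_rot: [1.439, 2.792, -0.008]
wrist_force: [-0.3, -2.5, 0.7]
finger_gap: -0.1
```

Emit:
arm_command(
  deltas=[
    [[0,0,0,0,0,0,0],[0,0,-0.5,0,0,0,0],[0,0,-1.5,0,0,0,0],[0,0,-2.5,0,0,0,0],[0,0,-3.5,0,0,0,0],[0,0,-4.2,0,0,0,0],[0,0,-4.7,0,0,0,0],[0,0,-5.0,0,0,0,0],[0,0,-5.0,0,0,0,0],[0,0,-5.0,0,0,0,0]],
  ],
)

```text
t: 7.45
ee_pos: [562.4, -171.9, 290.4]
eef_rot: [1.425, 2.799, 0.0]
wrist_force: [0.2, 0.5, 0.5]
finger_gap: -0.1
```

```bash
python3 - <<'E'
from h import *
c=grab('side'); cv2.imwrite('pics/side5.png',cv2.resize(c['image'][150:300,260:460,::-1],None,fx=3.5,fy=3.5))
st=bot.state();print(st['t'],st['ee_pos'],st['wrist_force'],proj(c,st['ee_pos']))
E
```

```text
7.5 [ 562.55292284 -171.9639727   290.62843263] [-0.33559675  0.09306682  0.37839786] [346.74504874 227.62990283]
```

View pics/side5.png

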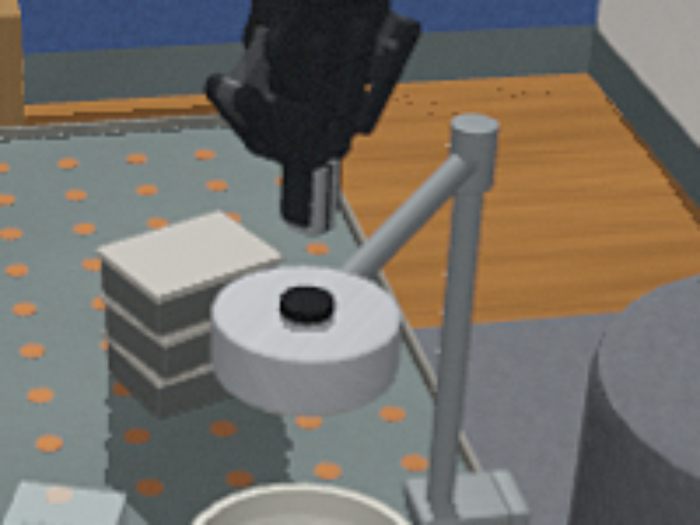

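The side view shows the fingertip at full-picture (349,216) above the button at (347,236). The TCP should project to (347,228), so the visible tip is about 11 px higher than that. I'll check it with depth.

```bash
python3 - <<'E'
from h import *
c=grab('side')
for v in range(196,246,3):
    print(v,[tuple(dep(c,u,v).round(0)) if c['range_z'][v,u]>0 else None for u in (344,348,352)],c['image'][v,348])
print(bot.state()['ee_pos'],proj(c,[562.5,-172,290]),proj(c,[562.5,-172,275]))
E
```

```text
196 [(np.float64(549.0), np.float64(-198.0), np.float64(364.0)), (np.float64(559.0), np.float64(-187.0), np.float64(358.0)), (np.float64(565.0), np.float64(-188.0), np.float64(358.0))] [29 29 28]
199 [(np.float64(553.0), np.float64(-181.0), np.float64(350.0)), (np.float64(560.0), np.float64(-182.0), np.float64(350.0)), (np.float64(567.0), np.float64(-182.0), np.float64(350.0))] [18 25 26]
202 [(np.float64(554.0), np.float64(-178.0), np.float64(343.0)), (np.float64(559.0), np.float64(-185.0), np.float64(346.0)), (np.float64(566.0), np.float64(-186.0), np.float64(346.0))] [18 22 25]
205 [(np.float64(553.0), np.float64(-184.0), np.float64(340.0)), (np.float64(560.0), np.float64(-185.0), np.float64(341.0)), (np.float64(567.0), np.float64(-183.0), np.float64(339.0))] [25 25 30]
208 [(np.float64(554.0), np.float64(-183.0), np.float64(335.0)), (np.float64(560.0), np.float64(-183.0), np.float64(334.0)), (np.float64(566.0), np.float64(-187.0), np.float64(335.0))] [32 36 38]
211 [(np.float64(555.0), np.float64(-178.0), np.float64(326.0)), (np.float64(560.0), np.float64(-184.0), np.float64(329.
[... 1625 characters left out ...]
40 42 44]
238 [(np.float64(557.0), np.float64(-179.0), np.float64(275.0)), (np.float64(564.0), np.float64(-180.0), np.float64(275.0)), (np.float64(569.0), np.float64(-186.0), np.float64(278.0))] [41 42 46]
241 [(np.float64(557.0), np.float64(-181.0), np.float64(270.0)), (np.float64(563.0), np.float64(-183.0), np.float64(271.0)), (np.float64(570.0), np.float64(-184.0), np.float64(271.0))] [ 9 10 12]
244 [(np.float64(555.0), np.float64(-188.0), np.float64(269.0)), (np.float64(563.0), np.float64(-186.0), np.float64(267.0)), (np.float64(569.0), np.float64(-188.0), np.float64(267.0))] [149 152 156]
[ 562.58397638 -172.08564119  290.7181085 ] [346.70380812 227.96430301] [346.34032574 235.58016676]
```

Depth puts the real fingertip about 23 mm above the stated TCP. I'll descend in small steps and watch both the force and the picture.

Emit:
arm_command(
  deltas=[
    [[0,0,-0.3,0,0,0,0],[0,0,-0.7,0,0,0,0],[0,0,-1.0,0,0,0,0],[0,0,-1.3,0,0,0,0],[0,0,-1.5,0,0,0,0],[0,0,-1.6,0,0,0,0],[0,0,-1.6,0,0,0,0]],
  ],
)

```text
t: 8.13
ee_pos: [562.0, -171.9, 273.9]
eef_rot: [-1.425, -2.799, 0.0]
wrist_force: [0.1, -0.4, -0.6]
finger_gap: -0.2
```

Emit:
arm_command(
  deltas=[
    [[0,0,-0.2,0,0,0,0],[0,0,-0.4,0,0,0,0],[0,0,-0.4,0,0,0,0],[0,0,-0.4,0,0,0,0]],
  ],
)

```text
t: 8.47
ee_pos: [562.1, -172.0, 270.1]
eef_rot: [-1.425, -2.799, -0.0]
wrist_force: [-0.2, 0.1, -0.4]
finger_gap: 0.1
```

```bash
python3 - <<'E'
from h import *
c=grab('side'); cv2.imwrite('pics/side6.png',cv2.resize(c['image'][150:300,260:460,::-1],None,fx=3.5,fy=3.5))
for v in range(202,246,3):
    print(v,[dep(c,u,v).round(0).tolist() for u in (344,348,352)],c['image'][v,348])
st=bot.state();print(st['t'],st['ee_pos'],st['wrist_force'],st['joint_pos'].round(3))
E
```

```text
202 [[550.0, -197.0, 353.0], [558.0, -191.0, 349.0], [566.0, -185.0, 346.0]] [27 29 32]
205 [[550.0, -197.0, 347.0], [559.0, -189.0, 343.0], [566.0, -186.0, 341.0]] [29 32 35]
208 [[550.0, -197.0, 342.0], [559.0, -189.0, 337.0], [566.0, -186.0, 335.0]] [21 23 27]
211 [[554.0, -183.0, 329.0], [560.0, -184.0, 329.0], [567.0, -185.0, 329.0]] [51 55 56]
214 [[554.0, -183.0, 324.0], [561.0, -183.0, 323.0], [568.0, -183.0, 322.0]] [52 54 55]
217 [[554.0, -184.0, 319.0], [561.0, -183.0, 317.0], [568.0, -183.0, 317.0]] [73 76 77]
220 [[554.0, -185.0, 313.0], [561.0, -183.0, 312.0], [569.0, -181.0, 310.0]] [76 80 79]
223 [[555.0, -183.0, 306.0], [562.0, -182.0, 305.0], [569.0, -180.0, 304.0]] [75 77 78]
226 [[557.0, -174.0, 295.0], [562.0, -184.0, 301.0], [569.0, -182.0, 299.0]] [104 108 107]
229 [[567.0, -135.0, 266.0], [572.0, -141.0, 270.0], [580.0, -142.0, 270.0]] [205 208 212]
232 [[561.0, -159.0, 275.0], [568.0, -162.0, 276.0], [574.0, -163.0, 276.0]] [12 16 16]
235 [[559.0, -170.0, 275.0], [566.0, -171.0, 275.0], [572.0, -173.0, 276.0]] [39 42 43]
238 [[557.0, -180.0, 275.0], [563.0, -182.0, 276.0], [570.0, -184.0, 276.0]] [39 43 44]
241 [[556.0, -185.0, 273.0], [563.0, -183.0, 271.0], [570.0, -185.0, 271.0]] [15 15 16]
244 [[555.0, -188.0, 269.0], [561.0, -194.0, 271.0], [568.0, -194.0, 271.0]] [153 156 159]
8.5167 [ 562.22602524 -171.98457026  270.22568417] [-0.16774849 -0.13537359  0.05167514] [ 0.259  0.565 -0.068  1.604  0.044  0.974  0.805]
```

View pics/side6.png

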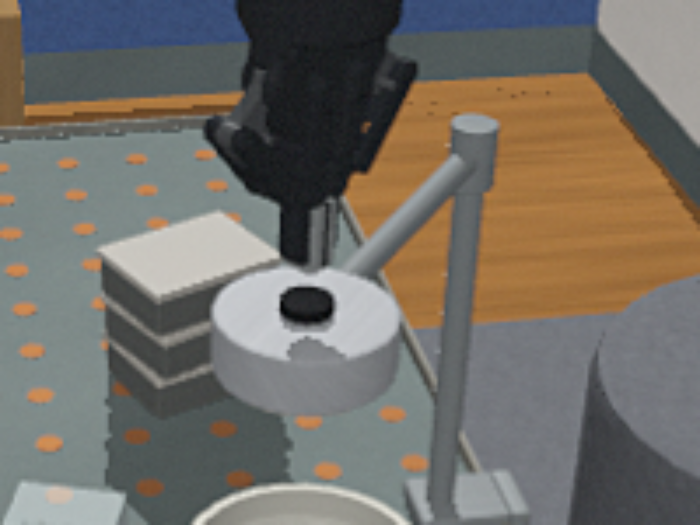

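The tip is at z≈294 while the TCP reads 270, so contact should come at a TCP reading of about 251. There is no force yet and the lateral alignment is good.

Emit:
arm_command(
  deltas=[
    [[0,0,-0.4,0,0,0,0],[0,0,-0.8,0,0,0,0],[0,0,-1.1,0,0,0,0],[0,0,-1.4,0,0,0,0],[0,0,-1.5,0,0,0,0],[0,0,-1.5,0,0,0,0]],
  ],
)

```text
t: 9.02
ee_pos: [561.9, -171.9, 254.7]
eef_rot: [-1.425, -2.799, 0.0]
wrist_force: [-0.2, 0.3, 0.5]
finger_gap: 0.3
```

Emit:
arm_command(
  deltas=[
    [[0,0,-0.2,0,0,0,0],[0,0,-0.4,0,0,0,0],[0,0,-0.4,0,0,0,0],[0,0,-0.4,0,0,0,0]],
  ],
)

```text
t: 9.35
ee_pos: [562.2, -172.0, 251.2]
eef_rot: [1.425, 2.8, 0.0]
wrist_force: [0.6, -0.4, -0.1]
finger_gap: 0.0
```

Emit:
arm_command(
  deltas=[
    [[0,0,-0.1,0,0,0,0],[0,0,-0.2,0,0,0,0],[0,0,-0.2,0,0,0,0]],
  ],
)

```text
t: 9.6
ee_pos: [562.3, -172.0, 249.3]
eef_rot: [1.425, 2.799, 0.0]
wrist_force: [0.4, 0.1, 1.8]
finger_gap: -0.2
```

Contact at about 249.5, force 1.8 N. I'll press further.

Emit:
arm_command(
  deltas=[
    [[0,0,-0.1,0,0,0,0],[0,0,-0.2,0,0,0,0],[0,0,-0.3,0,0,0,0],[0,0,-0.3,0,0,0,0]],
  ],
)

```text
t: 9.93
ee_pos: [562.4, -172.0, 246.3]
eef_rot: [1.425, 2.799, 0.0]
wrist_force: [0.1, -0.5, 4.2]
finger_gap: -0.2
```

Emit:
arm_command(
  deltas=[
    [[0,0,-0.1,0,0,0,0],[0,0,-0.2,0,0,0,0],[0,0,-0.2,0,0,0,0]],
  ],
)

```text
t: 10.18
ee_pos: [563.5, -172.9, 245.9]
eef_rot: [1.424, 2.796, 0.0]
wrist_force: [-0.2, -0.5, 9.5]
finger_gap: 0.1
```

It has bottomed out: the force went from 1.8 N to 4.2 N along the spring slope, then rose steeply to 9.5 N. I'll lift and move clear.

Emit:
arm_command(
  deltas=[
    [[0,0,0.2,0,0,0,0],[0,0,0.5,0,0,0,0],[0,0,1.0,0,0,0,0],[0,0,2.0,0,0,0,0],[0,0,3.5,0,0,0,0],[0,0,5.5,0,0,0,0],[0,0,7.5,0,0,0,0],[0,0,9.0,0,0,0,0],[0,0,9.5,0,0,0,0],[0,0,9.5,0,0,0,0]],
  ],
)

```text
t: 11.02
ee_pos: [562.8, -172.0, 340.6]
eef_rot: [1.424, 2.798, 0.001]
wrist_force: [0.3, -0.3, 0.1]
finger_gap: -0.1
```

Emit:
arm_command(
  deltas=[
    [[-0.2,1.0,0,0,0,0,0],[-0.6,4.0,0,0,0,0,0],[-1.0,7.2,0,0,0,0,0],[-1.5,10.4,0,0,0,0,0],[-2.0,13.6,0,0,0,0,0],[-2.5,16.8,0,0,0,0,0],[-3.0,20.0,0,0,0,0,0],[-3.5,23.0,0,0,0,0,0],[-4.0,26.0,0,0,0,0,0],[-4.0,28.0,0,0,0,0,0]],
  ],
)

```text
t: 11.85
ee_pos: [519.3, 112.4, 337.9]
eef_rot: [-1.417, -2.799, 0.001]
wrist_force: [0.6, 0.3, 0.5]
finger_gap: -0.3
```

Emit:
arm_command(
  deltas=[
    [[0,0,0,0,0,0,0],[0,0,0,0,0,0,0],[0,0,0,0,0,0,0],[0,0,0,0,0,0,0]],
  ],
)

```text
t: 12.18
ee_pos: [521.9, 106.5, 338.6]
eef_rot: [-1.428, -2.798, 0.003]
wrist_force: [0.1, 0.6, -0.3]
finger_gap: -0.1
```

```bash
python3 - <<'E'
from h import *
T0=pickle.load(open('top0.pkl','rb'));S0=pickle.load(open('side0.pkl','rb'))
c=grab('top'); save(c,'top7.png'); S=grab('side'); save(S,'side7.png')
def b(c,x0,y0,x1,y1):
    m=cv2.inRange(c['image'][y0:y1,x0:x1],(0,0,0),(60,60,60));n,l,s,ce=cv2.connectedComponentsWithStats(m);i=1+np.argmax(s[1:,4]);return ce[i]+[x0,y0]
u=b(c,350,185,410,255);v=b(S,290,200,370,262)
print(onz(c,*u,273.5),onz(S,*v,273.5),dep(S,*v))
d=cv2.absdiff(S['image'],S0['image']).max(2)
for n,(x0,y0,x1,y1) in dict(planter=(308,295,385,372),block=(258,284,300,320),tape=(184,394,314,456),box=(288,244,342,268)).items(): print(n,(d[y0:y1,x0:x1]>40).mean())
st=bot.state();print(st['t'],st['ee_pos'],st['wrist_force'],abs(st['joint_vel']).max())
E
```

```text
[ 560.42291726 -171.43475053  273.5       ] [ 563.33819696 -173.43591635  273.5       ] [ 562.75059135 -175.82559639  274.95174147]
planter 0.015348288075560802
block 0.0
tape 0.0672456575682382
box 0.2716049382716049
12.2833 [522.15633845 106.66049289 338.92641266] [ 0.3664588  -0.10410155  0.11089341] 0.005517274172383727
```

View pics/side7.png

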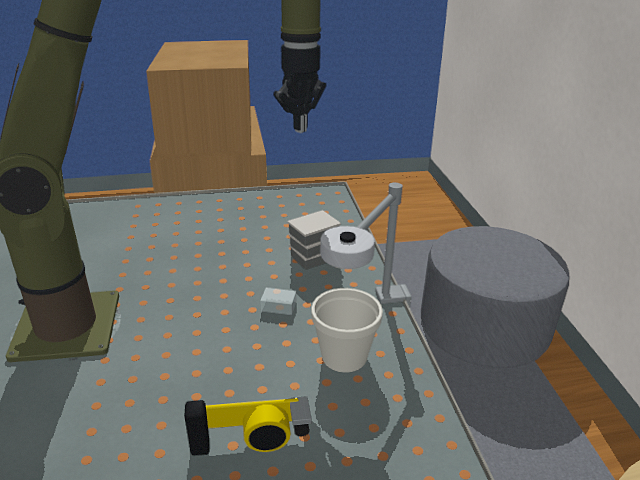

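The side view shows the head over the pot with the button up at (347,237). The pot, block, tape gun and boxes stand where they were, and the gripper is clear. The picture differences at the boxes and tape gun look like shadow and the head moving in front.

```bash
python3 -c "
from plant import bot
print(bot.close_job())"
```

```text
the job is handed in; nothing more can be done
None
```

I swung the lamp over the planter by pushing its arm with the closed fingertips, from a swing of about 0.35 to 0.92 rad. I then pressed the button until it bottomed out, let it come up and moved clear. The job was handed in at about 12.3 s of the 51 s allowed; it reports no verdict.

**Last checks:**
- **Lamp position:** the two cameras put the head's centre 4–7 mm from the pot's centre, against the 35 mm limit.
- **Button:** the force rose along the spring to 4.2 N, then to 9.5 N once it was fully down. Its top is back at 275 mm, so it is up again.
- **Pushing force:** the wrist force read 1–2 N at the end of each push move; I did not record it in between.
- **Other objects:** the pot and block look unmoved in the before/after pictures. The pictures did change at the boxes (27% of pixels) and the tape gun (7%). From the view I put this down to the lamp head and moved shadows, but I did not re-measure their positions.
- **End state:** the gripper is clear and the wrist reads no load.

**Disagreement:** the depth camera showed the closed fingertip about 23 mm above the stated TCP. Contact on the button fitted that, so I pressed by force and not by the stated height. The push on the bar was therefore at about 263 mm, slightly above its centre line.

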